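Slide the olive tasting tray into its sampling hood

ROBOT

A 6-joint arm with a two-finger parallel gripper is mounted at the origin on a cart in front of the work surface, level with it; the furniture and walls round the work are solid. World frame = base frame: x ahead of the robot, y to its left, z up, the work surface at z = 0. Lengths are in m, angles in degrees, forces in N, time in s.
With the tool pointing down it reaches from about 0.35 to 0.875 m from the base axis. Payload 4.2 kg.
Tool frame: the origin (TCP) lies between the finger pads; the fingertips stand 8 mm ahead of it and the grasp point (between the pads) lies 11 mm behind it; z points along the fingers, y is the line along which they close (so a half turn about z gives the same grasp; the last joint's range is limited). The gripper opens to 87 mm and grips with 3 to 60 N. Pads are 19 mm wide; open, the fingers measure 117 mm over their backs; the gripper's body (75 mm by 190 mm) begins 51 mm behind the grasp point.
Start: joints at [88.957, 22.042, 0.453, 0, -68.411, -14.817], TCP at [0.171, 0.601, 0.231] pointing down, gripper open.
Joint ranges: [-179.83, 179.83], [-69.29, 118.12], [-61.27, 80.66], [-181.25, 117.63], [-171.15, -9.14], [-177.46, 177.46]. Speed limits (degrees/s): [159.86, 159.86, 180, 180, 180, 180].

INTERFACE

Orientations are given as a 3x3 rotation matrix whose columns are the frame's x, y, z axes.
In Python, from station import sense, capture, camera_model, finish_job, find_in gives the robot as it stands. The module is installed in compiled form; this text tells all that it offers.
- The arm moves only by the tool arm_command, never from a script. Its argument "motion" is a list of rows, each a list of 7 numbers: the finger opening in mm, from 0 to 87, then the shift along the tool's x, y, z in mm, then the turn, a rotation vector about the tool's x, y, z in rad. In form: [[jaw, dx, dy, dz, rx, ry, rz], ...]. A call has 1 to 8 rows; each row shifts and turns the commanded pose from where the row before left it, along the tool's axes as they then stand; what a row does not reach is not made up. A row lasts 1/10 s, in which the tool goes at most 50 mm and 8.59 degrees, less where a joint would pass 70% of its speed; a pose out of reach is approached as far as the arm can. A call with a gripper value outside its range is refused whole. The fingers move at their own pace and stop on an object; the grip force is fixed at half the most. Time passes only in rows, so rows that do not move let the fingers close. It gives the time, the measured TCP pose, the force, the opening and the grip force at its end, in the units of the state.
- sense(): the state, without advancing time (a new reading comes with each control period).
- capture(name): name is "scene" or "top"; returns the picture (400x640x3 uint8, red, green, blue); there is no depth.
- camera_model(name): a dict with "fx", "fy", "cx", "cy" (pixels), "R" (3x3) and "t" (3): a world point X has camera coordinates R X + t. Camera axes: x right, y down, z forward; pixel columns grow to the right and rows downward; lengths in m; the calibration is good to about 2 mm. A picture is of the moment at which its call begins. camera_model takes no time and is no camera call.
- finish_job(): hands the job in; it is judged then, once.
Trained networks look in the newest picture that a camera, given by its name, has taken for a name from the list of things; names that differ only in an ending like _2 or _b are one class to them, and where a whole thing is asked for, a point or a joint stands for the part that bears it (a point fixed in the world has none). Each returns a list of dicts, best first, with "p" (0 to 1); they miss things now and then, are a little off and sometimes report something else, mostly with a low value. They report only what shows in the picture. A call takes as long as a camera call.
- find_in(target, camera): "location" ([row, column] in pixels, amid what is visible of it).
The state is a dict: "time_s": time; "joints": joint angles; "joint_velocities": joint speeds; "effort": joint torques, N m; "tcp_pos": TCP position; "ee_rot": TCP orientation; "wrist_force": force on the tool from outside, world axes, zero at the start; "moment": the same for the moment, N m; "gripper_width": opening from 0.0 (shut) to 1.0 (fully open); "gripper_force": force on a finger pad.
Only numpy, scipy, OpenCV 4.12 (cv2) and the standard library are available. Lean on these libraries where they do the work, as an engineer would, in place of code of your own. Each camera call takes 0.05 s, during which the arm holds its last target. There are 200 camera calls.

TASK

Put the olive samples on show: slide the small steel tray that carries the dish of olives into the open front of the clear sampling hood until it is fully home against the back, then let go. The dish must end upright on its tray; leave the other tray, which holds the maroon-lidded jar, where it stands.

Things in the scene. Friction and masses are not known exactly. Their poses are not given: they have to be found in the camera images.
- olive_tray_grip (a point): Black upright grip of the loose olive tray: 14 mm thick (y), 36 long (x), from the worktop to 50 mm up; this point is its middle, 34 mm up. x points level from grip to tray. The tray, a steel plate 100 x 100 mm with a rim 10 mm high (about 0.3 kg), has its centre 95 mm from here along +x; a 5 mm high tongue joins them. Slides on the worktop. Grip from above, fingers closing along y.
- hood_home (a point): Place of the tray's centre when home in the fixed hood (white rails and back, clear roof, no floor), 5 mm up. x points level from open front to back: front edge at x = -45 mm, back wall at +50. Inside 112 mm wide, 60 high; outside 144 wide, 66 high. Flared guides 20 mm high reach 20 mm out of the front, opening to 132 mm. Home, the tray's grip is at x = -95 mm, 50 mm outside.
- dish_centre (a point): The small pale dish of olives, 69 mm wide and 34 mm high, loose near the middle of its tray (tray plate 4 mm thick, so its top is 38 mm above the worktop); this point is its centre, half-way up. z is up.
- jar_tray_grip (a point): Grip of the other, identical tray, which carries a jar with a maroon lid (75 mm wide, top 66 mm above the worktop): same point and axes as for the olive tray. To be left alone.

How it is judged:
By the outcome, as a careful person would: the job done as asked, in the order asked, and still so for the second after the job is handed in, with the robot touching nothing.
It also fails if it takes over 40 s, if anything falls off the work surface, if the arm or the gripper's body presses on something with over 40 N, if the wrist force passes 120 N, or if a joint passes its speed limit or range.

## Working session

There is one attempt and no reset: what is moved stays moved. The work goes in short steps, Python scripts to look and compute and a tool call to move; the robot and the scene stay as the last step left them, time stands still between calls to the robot, and variables do not carry over. Pictures are saved under pics/ and viewed, at most 10 in all, crops included, and the job is handed in when it is done.

Besides the shell and the picture viewer there is one more tool, called after "Emit:" as name(argument=value, ...) on one line, values as JSON. arm_command: Moves the arm, as the interface text tells. Its arguments: {"type":"object","properties":{"motion":{"type":"array"}},"required":["motion"]}

```bash
mkdir -p pics; cat > h.py <<'E'
import numpy as np, cv2
from station import *
def ray(cam,r,c,z):
    m=camera_model(cam);R=np.array(m["R"]);t=np.array(m["t"])
    d=R.T@np.array([(c-m["cx"])/m["fx"],(r-m["cy"])/m["fy"],1]);o=-R.T@t
    return o+d*(z-o[2])/d[2]
def proj(cam,X):
    m=camera_model(cam);p=np.array(m["R"])@np.array(X)+np.array(m["t"])
    return np.array([m["fy"]*p[1]/p[2]+m["cy"],m["fx"]*p[0]/p[2]+m["cx"]])
E
python3 - <<'E'
from h import *
for c in ("scene","top"):
    im=capture(c); cv2.imwrite(f"pics/{c}0.png",im[:,:,::-1])
    m=camera_model(c);print(c,-np.array(m["R"]).T@np.array(m["t"]))
    for n,z in (("olive_tray_grip",.04),("dish_centre",.03),("jar_tray_grip",.04),("hood_home",.005)):
        for d in find_in(n,c)[:3]:
            print(n,d["location"],round(d["p"],2),ray(c,*d["location"],z).round(3))
print(sense()["ee_rot"],sense()["time_s"])
E
```

```text
scene [ 0.1299631  -0.16846399  0.53666475]
olive_tray_grip [254.0, 284.1] 0.95 [0.452 0.322 0.04 ]
dish_centre [238.5, 306.8] 0.79 [0.521 0.341 0.03 ]
jar_tray_grip [210.8, 271.7] 0.8 [0.515 0.453 0.04 ]
hood_home [203.0, 377.8] 0.82 [0.748 0.363 0.005]
top [0.4528353  0.37237874 0.90883398]
olive_tray_grip [247.2, 324.2] 0.94 [0.494 0.355 0.04 ]
dish_centre [229.4, 331.1] 0.77 [0.528 0.343 0.03 ]
jar_tray_grip [222.3, 257.7] 0.65 [0.538 0.477 0.04 ]
hood_home [137.7, 338.6] 0.77 [0.71  0.329 0.005]
hood_home [219.5, 259.1] 0.26 [0.547 0.479 0.005]
[[ 9.61936297e-01 -2.73273783e-01 -1.44419020e-05]
 [-2.73273783e-01 -9.61936295e-01 -5.30184740e-05]
 [ 5.96369262e-07  5.49469878e-05 -9.99999998e-01]] 0.5
```

View pics/top0.png

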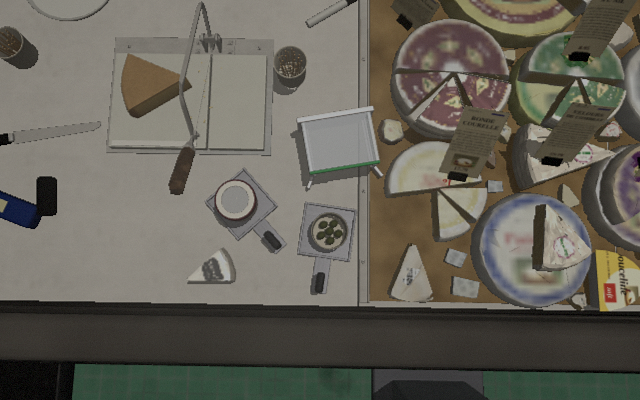

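View pics/scene0.png

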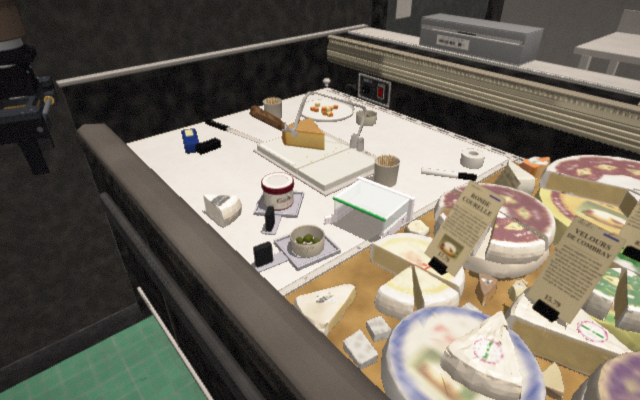

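The top view (up = +x, left = +y) shows the olive tray at about (327,232) with its grip at (319,282). The jar tray is up and to its left. The hood's back bar runs (297,118)-(373,108), with the green front edge near (340,168) and flare tips at (308,185) and (380,175). I'll zoom in to get accurate corners.

```bash
python3 - <<'E'
import cv2
im=cv2.imread("pics/top0.png")[98:298,195:395]
cv2.imwrite("pics/crop0.png",cv2.resize(im,(600,600),interpolation=cv2.INTER_CUBIC))
E
```

```text
(no output)
```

View pics/crop0.png

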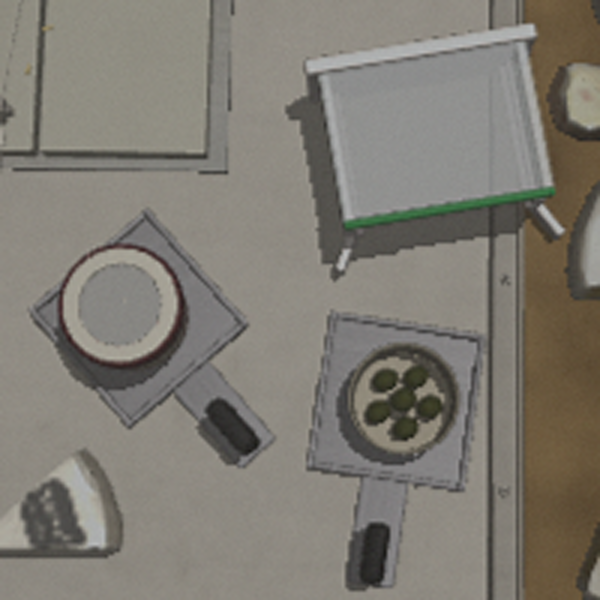

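The crop shows the tray rim corners at (331,313), (484,333), (463,490) and (307,467), and the grip top at about (377,550). The green front edge runs (345,225)-(553,190), the back bar (305,68)-(535,32), and the flares sit at the front.

```bash
cat >> h.py <<'E'
def cp(u,v,z,u0=195,v0=98,s=3): return ray("top",(v+.5)/s-.5+v0,(u+.5)/s-.5+u0,z)
E
python3 - <<'E'
from h import *
T=[cp(*p,.010) for p in ((331,313),(484,333),(463,490),(307,467))]
c=sum(T)/4; a=(T[0]-T[3]+T[1]-T[2]); a/=np.linalg.norm(a)
print("sides",[np.linalg.norm(T[i]-T[i-1]).round(3) for i in range(4)])
print("tray",c.round(4),"yaw",np.degrees(np.arctan2(a[1],a[0])),"grip pred",(c-.095*a).round(4),"grip top",cp(377,551,.05).round(4))
g=cp(377,551,.05); a2=c-g; print("yaw2",np.degrees(np.arctan2(a2[1],a2[0])))
print("dish",cp(404,400,.038))
for z in (.06,.066,.07):
    F=[cp(345,225,z),cp(553,190,z)];B=[cp(305,68,z),cp(535,32,z)]
    f=F[1]-F[0];b=B[1]-B[0]; fm=sum(F)/2;bm=sum(B)/2;d=bm-fm
    print(z,"front w",np.linalg.norm(f),"back w",np.linalg.norm(b),"depth",np.linalg.norm(d),"yaws",[np.degrees(np.arctan2(v[1],v[0])).round(2) for v in (np.array([-f[1],f[0]]),np.array([-b[1],b[0]]),d)],fm.round(4),bm.round(4))
Fl=[cp(338,276,.02),cp(563,233,.02)];print("flares",Fl,np.linalg.norm(Fl[0]-Fl[1]),(Fl[0]+Fl[1])/2)
# model overlay prediction
E
```

```text
sides [np.float64(0.098), np.float64(0.098), np.float64(0.1), np.float64(0.098)]
tray [0.5263 0.35   0.01  ] yaw -7.574279225856671 grip pred [0.4321 0.3625 0.01  ] grip top [0.4336 0.3614 0.05  ]
yaw2 -6.982853486769096
dish [0.52414858 0.34597413 0.038     ]
0.06 front w 0.1282292452662279 back w 0.14400654476754207 depth 0.10079468022316097 yaws [np.float64(10.62), np.float64(10.11), np.float64(10.55)] [0.6396 0.3205 0.06  ] [0.7387 0.3389 0.06  ]
0.066 front w 0.12732285427250642 back w 0.14298863161564565 depth 0.1000822110030573 yaws [np.float64(10.62), np.float64(10.11), np.float64(10.55)] [0.6383 0.3208 0.066 ] [0.7367 0.3392 0.066 ]
0.07 front w 0.12671859361002547 back w 0.14231002284771466 depth 0.09960723152298817 yaws [np.float64(10.62), np.float64(10.11), np.float64(10.55)] [0.6374 0.3211 0.07  ] [0.7354 0.3393 0.07  ]
flares [array([0.6032004 , 0.38786282, 0.02      ]), array([0.63301731, 0.24585666, 0.02      ])] 0.1451027159717397 [0.61810886 0.31685974 0.02      ]
```

The sizes match: tray sides about 98 mm at yaw -7.3°, and the hood about 144 wide at yaw 10.4°. That puts hood home at (0.683,0.329). Before moving, I'll check the heights of the cheeses on the right against the gripper body, whose underside will be 85 mm up, and preview my hood model in the picture.

```bash
python3 - <<'E'
from h import *
for n,(c,r) in {"wedge apex":(408,247),"wedge low":(392,300),"halfwheel left":(386,178)}.items():
    print(n,[(z,ray("top",r,c,z).round(3)[:2].tolist(),proj("scene",ray("top",r,c,z)).round(0)[::-1].tolist()) for z in (0,.04,.08)])
im=cv2.imread("pics/scene0.png")[170:370,260:480]
cv2.imwrite("pics/crop1.png",cv2.resize(im,(660,600),interpolation=cv2.INTER_CUBIC))
E
```

```text
wedge apex [(0, [0.499, 0.195], [350.0, 297.0]), (0.04, [0.497, 0.203], [346.0, 278.0]), (0.08, [0.495, 0.211], [343.0, 258.0])]
wedge low [(0, [0.4, 0.227], [294.0, 314.0]), (0.04, [0.403, 0.233], [291.0, 294.0]), (0.08, [0.405, 0.239], [289.0, 273.0])]
halfwheel left [(0, [0.632, 0.236], [384.0, 253.0]), (0.04, [0.624, 0.242], [381.0, 237.0]), (0.08, [0.616, 0.248], [377.0, 221.0])]
```

View pics/crop1.png

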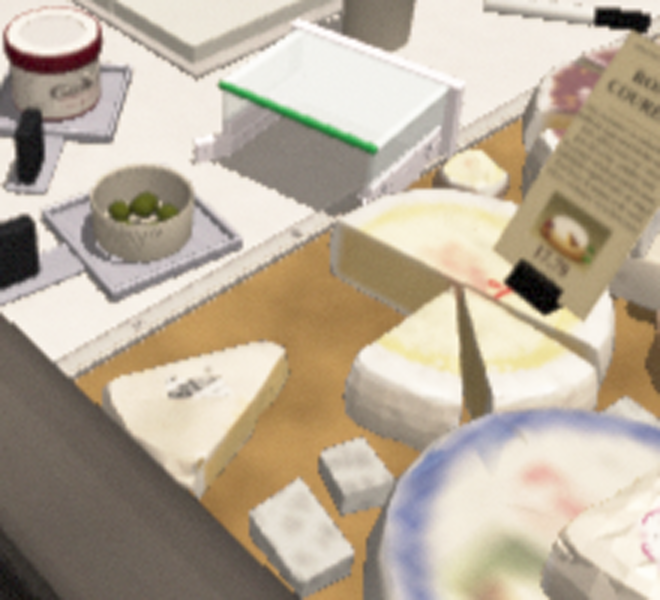

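The wedge and half-wheel are only about 20-40 mm high, so the body clears them. The dark front rail beside the grip also needs its height checked.

```bash
python3 - <<'E'
from h import *
for z in (0,.05,.1,.15):
    A=ray("top",306,330,z);B=ray("top",311,400,z);d=B-A
    P=[proj("scene",A+k*d)[::-1].round(0).tolist() for k in(0,1)]
    # scene line row at col 260 and 360
    s=(P[1][1]-P[0][1])/(P[1][0]-P[0][0]);print(z,A.round(3),B.round(3),P,"rows at 260,360:",P[0][1]+s*(260-P[0][0]),P[0][1]+s*(360-P[0][0]))
E
```

```text
0 [0.388 0.342 0.   ] [0.38  0.212 0.   ] [[250.0, 280.0], [289.0, 325.0]] rows at 260,360: 291.53846153846155 406.9230769230769
0.05 [0.391 0.344 0.05 ] [0.384 0.221 0.05 ] [[249.0, 258.0], [287.0, 299.0]] rows at 260,360: 269.86842105263156 377.7631578947369
0.1 [0.395 0.345 0.1  ] [0.388 0.23  0.1  ] [[247.0, 235.0], [284.0, 272.0]] rows at 260,360: 248.0 348.0
0.15 [0.398 0.347 0.15 ] [0.392 0.238 0.15 ] [[245.0, 210.0], [281.0, 242.0]] rows at 260,360: 223.33333333333334 312.22222222222223
```

The rail is about 50 mm high and ends at x≈0.39, so it's clear. Moving over the grip.

Emit:
arm_command(motion=[[60,39.7,19.8,0,0,0,0],[60,39.7,19.8,0,0,0,0],[60,39.7,19.8,0,0,0,0],[60,39.7,19.8,0,0,0,0],[60,39.7,19.8,0,0,0,0],[60,39.7,19.8,15,0,0,0],[60,39.7,19.8,20,0,0,0],[60,39.7,19.8,20,0,0,-0.14]])

```text
time_s: 1.3
tcp_pos: [0.4341, 0.361, 0.1756]
ee_rot: [[0.991, -0.133, 0.001], [-0.133, -0.991, 0.001], [0.001, -0.002, -1.0]]
wrist_force: [-0.2, 1.0, -0.1]
gripper_width: 0.69
gripper_force: 0.0
```

Emit:
arm_command(motion=[[60,0,0,35,0,0,0.01],[60,0,0,35,0,0,0],[60,0,0,35,0,0,0],[60,0,0,30,0,0,0],[60,0,0,17,0,0,0],[60,0,0,0,0,0,0],[10,0,0,0,0,0,0],[10,0,0,0,0,0,0]])

```text
time_s: 2.1
tcp_pos: [0.4336, 0.3631, 0.0251]
ee_rot: [[0.989, -0.146, 0.002], [-0.146, -0.989, 0.002], [0.002, -0.003, -1.0]]
wrist_force: [0.2, -0.3, -0.1]
gripper_width: 0.583
gripper_force: 0.0
```

Emit:
arm_command(motion=[[10,0,0,0,0,0,0],[10,0,0,0,0,0,0],[10,0,0,0,0,0,0]])

```text
time_s: 2.4
tcp_pos: [0.4331, 0.3624, 0.0243]
ee_rot: [[0.989, -0.147, 0.001], [-0.147, -0.989, 0.001], [0.001, -0.001, -1.0]]
wrist_force: [0.2, -0.1, -0.6]
gripper_width: 0.319
gripper_force: 0.0
```

Emit:
arm_command(motion=[[10,0,0,0,0,0,0],[10,0,0,0,0,0,0],[10,0,0,0,0,0,0],[10,0,0,0,0,0,0]])

```text
time_s: 2.8
tcp_pos: [0.433, 0.3624, 0.0238]
ee_rot: [[0.989, -0.146, 0.0], [-0.146, -0.989, 0.0], [0.0, -0.0, -1.0]]
wrist_force: [-0.3, 0.9, 0.3]
gripper_width: 0.159
gripper_force: 30.0
```

Emit:
arm_command(motion=[[10,0,2,0,0,0,-0.01],[10,0,4,0,0,0,-0.02],[10,0,6,0,0,0,-0.025],[10,0,6,0,0,0,-0.025],[10,0,6,0,0,0,-0.025],[10,1,6,0,0,0,-0.025],[10,2,6,0,0,0,-0.025],[10,3,6,0,0,0,-0.025]])

```text
time_s: 3.6
tcp_pos: [0.4358, 0.3202, 0.0238]
ee_rot: [[0.999, 0.035, -0.0], [0.035, -0.999, 0.001], [0.0, -0.001, -1.0]]
wrist_force: [-2.5, 2.3, 1.3]
gripper_width: 0.16
gripper_force: 30.0
```

Emit:
arm_command(motion=[[10,4,6,0,0,0,-0.025],[10,5,6,0,0,0,-0.025],[10,5,6,0,0,0,-0.025],[10,4,5,0,0,0,-0.025],[10,2,3,0,0,0,-0.02],[10,1,1,0,0,0,-0.01],[10,0,0,0,0,0,0],[10,0,0,0,0,0,0]])

```text
time_s: 4.4
tcp_pos: [0.4586, 0.2943, 0.0238]
ee_rot: [[0.987, 0.162, -0.001], [0.162, -0.987, -0.001], [-0.001, 0.001, -1.0]]
wrist_force: [-3.1, -0.8, 5.1]
gripper_width: 0.155
gripper_force: 30.0
```

```bash
python3 - <<'E'
from h import *
s=sense();R=np.array(s["ee_rot"]);p=np.array(s["tcp_pos"]);y=np.radians(10.4);ax=np.array([np.cos(y),np.sin(y),0])
tgt=np.array([.6826,.329,p[2]])-.215*ax
print(p,"yaw",np.degrees(np.arctan2(R[1,0],R[0,0])),"to go tool mm",R.T@(tgt-p)*1000)
im=capture("top")[98:298,195:395,::-1]
cv2.imwrite("pics/crop2.png",cv2.resize(im,(600,600),interpolation=cv2.INTER_CUBIC))
E
```

```text
[0.45857334 0.29431639 0.02376281] yaw 9.320350064754432 to go tool mm [ 1.17244334e+01  6.10747493e+00 -6.82795524e-03]
```

View pics/crop2.png

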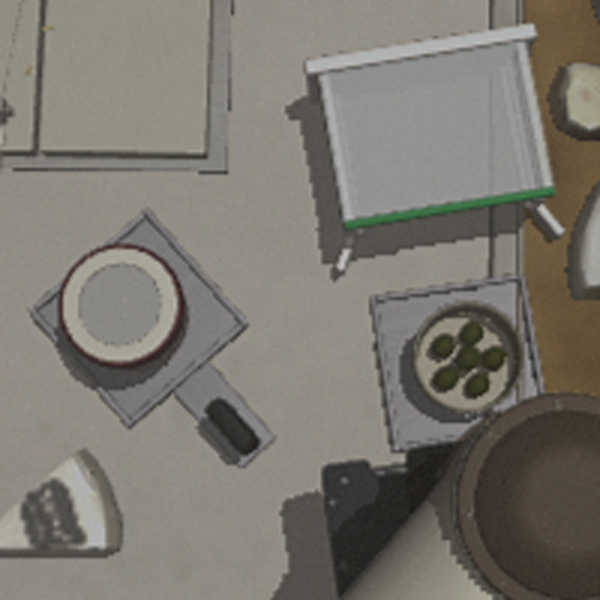

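The tray is in front of the hood with the dish upright: rim corners at (371,297), (521,276) and (395,452), with the flares ahead. I'll compute the lateral offset from these.

```bash
python3 - <<'E'
from h import *
FL,FR,BL=[cp(*p,.010) for p in ((371,297),(521,276),(395,452))]
a=FL-BL; f=FR-FL
print("yaw",np.degrees(np.arctan2(a[1],a[0])),np.degrees(np.arctan2(f[0],-f[1])))
c=(FR+BL)/2;y=np.radians(10.4);H=np.array([.6826,.329]);d=c[:2]-H
ax=np.array([np.cos(y),np.sin(y)]);ay=np.array([-ax[1],ax[0]])
print("centre in hood frame",d@ax,d@ay,"from front mid:",((FL+FR)/2)[:2],((((FL+FR)/2)[:2]-H)@ay))
p=np.array(sense()["tcp_pos"])[:2]-H;print("tcp in hood frame",p@ax,p@ay)
# hood centreline from low points: green edge & flares
print([((cp(*q,z)[:2]-H)@ax,(cp(*q,z)[:2]-H)@ay) for q,z in (((345,226),.066),((553,191),.066),((346,240),.02),((532,205),.02))])
E
```

```text
yaw 9.512239305495394 8.946894114424033
centre in hood frame -0.13344178097477133 0.006086157233519948 from front mid: [0.59918181 0.31909619] 0.0053174800264110785
tcp in hood frame -0.22663376152104517 0.006343074786943694
[(np.float64(-0.04588730750348656), np.float64(0.06372396014122732)), (np.float64(-0.04539546829093674), np.float64(-0.06358348116868552)), (np.float64(-0.04550480343581454), np.float64(0.06346570232437437)), (np.float64(-0.04270906938378951), np.float64(-0.056796001666745886))]
```

Aligning (tool y +6, yaw +1.1°), then moving in through the flare.

Emit:
arm_command(motion=[[10,1,2,0,0,0,-0.01],[10,3,3,0,0,0,-0.01],[10,5,1.3,0,0,0,0],[10,7,0,0,0,0,0],[10,7,0,0,0,0,0],[10,7,0,0,0,0,0],[10,7,0,0,0,0,0],[10,7,0,0,0,0,0]])

```text
time_s: 5.25
tcp_pos: [0.5018, 0.2953, 0.0238]
ee_rot: [[0.983, 0.181, -0.004], [0.181, -0.983, -0.003], [-0.004, 0.002, -1.0]]
wrist_force: [-7.1, -0.8, 8.0]
gripper_width: 0.158
gripper_force: 30.0
```

```bash
cat >> h.py <<'E'
def st():
    s=sense();R=np.array(s["ee_rot"]);p=np.array(s["tcp_pos"]);y=np.radians(10.4);H=np.array([.6826,.329])
    ax=np.array([np.cos(y),np.sin(y)]);ay=np.array([-ax[1],ax[0]]);d=p[:2]-H
    print("tcp hood frame mm",d@ax*1e3,d@ay*1e3,p[2],"yaw",np.degrees(np.arctan2(R[1,0],R[0,0])),"F",np.round(s["wrist_force"],1),"M",np.round(s["moment"],2),s["time_s"])
E
python3 -c "from h import *;st()"
```

```text
tcp hood frame mm -183.9239298328634 -0.470253654164339 0.023755652171514166 yaw 10.436844050518053 F [-7.1 -0.8  8. ] M [-0.26  1.97  0.01] 5.25
```

Emit:
arm_command(motion=[[10,6,0,-0.3,0,0,0],[10,6,0,-0.2,0,0,0],[10,7,0,0,0,0,0],[10,7,0,0,0,0,0],[10,7,0,0,0,0,0],[10,7,0,0,0,0,0],[10,6,0,0,0,0,0],[10,5,0,0,0,0,0]])

```text
time_s: 6.05
tcp_pos: [0.5542, 0.3061, 0.0238]
ee_rot: [[0.983, 0.181, -0.0], [0.181, -0.983, -0.0], [-0.0, 0.0, -1.0]]
wrist_force: [-3.2, -1.0, 1.9]
gripper_width: 0.159
gripper_force: 30.0
```

```bash
python3 -c "from h import *;st()"
```

```text
tcp hood frame mm -130.46540906157054 0.6130741723352499 0.02380383558354998 yaw 10.45288054670423 F [-3.2 -1.   1.9] M [-0.18  0.95  0.03] 6.05
```

Emit:
arm_command(motion=[[10,5,0,0,0,0,0],[10,5,0,0,0,0,0],[10,5,0,0,0,0,0],[10,5,0,0,0,0,0],[10,3,0,0,0,0,0],[10,2,0,0,0,0,0],[10,2,0,0,0,0,0],[10,1,0,0,0,0,0]])

```text
time_s: 6.85
tcp_pos: [0.5812, 0.3111, 0.024]
ee_rot: [[0.983, 0.182, -0.0], [0.182, -0.983, -0.0], [-0.0, 0.0, -1.0]]
wrist_force: [-0.8, -0.5, -2.4]
gripper_width: 0.161
gripper_force: 30.0
```

Emit:
arm_command(motion=[[10,1,0,0,0,0,0],[10,1,0,0,0,0,0],[10,1,0,0,0,0,0],[10,1,0,0,0,0,0]])

```text
time_s: 7.25
tcp_pos: [0.5851, 0.3118, 0.0241]
ee_rot: [[0.983, 0.182, -0.0], [0.182, -0.983, -0.0], [-0.0, 0.0, -1.0]]
wrist_force: [-0.9, 0.1, -2.3]
gripper_width: 0.16
gripper_force: 30.0
```

```bash
python3 -c "from h import *;st()"
```

```text
tcp hood frame mm -99.00496781595608 0.7248872180691017 0.024097009300974564 yaw 10.468654899819647 F [-0.9  0.1 -2.3] M [-0.1   0.33  0.  ] 7.25
```

Emit:
arm_command(motion=[[10,1,0,0.2,0,0,0],[10,1,0,0,0,0,0],[10,1,0,0,0,0,0]])

```text
time_s: 7.55
tcp_pos: [0.5881, 0.3124, 0.024]
ee_rot: [[0.983, 0.182, -0.0], [0.182, -0.983, -0.0], [-0.0, 0.0, -1.0]]
wrist_force: [-0.4, -0.2, -2.3]
gripper_width: 0.163
gripper_force: 30.0
```

Emit:
arm_command(motion=[[10,1,0,0,0,0,0],[10,1,0,0,0,0,0]])

```text
time_s: 7.75
tcp_pos: [0.5901, 0.3128, 0.024]
ee_rot: [[0.983, 0.182, 0.0], [0.182, -0.983, 0.0], [0.0, -0.0, -1.0]]
wrist_force: [-1.1, -0.5, -2.4]
gripper_width: 0.159
gripper_force: 30.0
```

Emit:
arm_command(motion=[[10,1,0,0.1,0,0,0],[10,1,0,0.1,0,0,0]])

```text
time_s: 7.95
tcp_pos: [0.5911, 0.3129, 0.0238]
ee_rot: [[0.983, 0.181, -0.002], [0.181, -0.983, -0.001], [-0.002, 0.0, -1.0]]
wrist_force: [-6.8, -0.6, 2.0]
gripper_width: 0.157
gripper_force: 30.0
```

Emit:
arm_command(motion=[[10,1,0,0,0,0,0],[10,0,0,0,0,0,0]])

```text
time_s: 8.15
tcp_pos: [0.5911, 0.313, 0.0238]
ee_rot: [[0.983, 0.181, -0.004], [0.181, -0.983, -0.001], [-0.004, 0.001, -1.0]]
wrist_force: [-7.4, 0.2, 2.1]
gripper_width: 0.155
gripper_force: 30.0
```

Contact at TCP x=0.591, about 93 mm short of home, which matches the tray-to-TCP offset of 93 mm measured earlier. I'll give it one small firm push and take a picture before letting go.

Emit:
arm_command(motion=[[10,1,0,0,0,0,0],[10,0,0,0,0,0,0]])

```text
time_s: 8.35
tcp_pos: [0.5912, 0.313, 0.0238]
ee_rot: [[0.983, 0.181, -0.005], [0.181, -0.983, -0.002], [-0.006, 0.001, -1.0]]
wrist_force: [-10.2, 0.3, 3.1]
gripper_width: 0.159
gripper_force: 30.0
```

```bash
python3 - <<'E'
from h import *
st()
im=capture("scene")[140:320,270:470,::-1]
cv2.imwrite("pics/crop3.png",cv2.resize(im,(640,576),interpolation=cv2.INTER_CUBIC))
E
```

```text
tcp hood frame mm -92.8309679007262 0.7345378150328666 0.02382823920809797 yaw 10.453295670556141 F [-10.2   0.3   3.1] M [ 0.14  2.65 -0.01] 8.35
```

View pics/crop3.png

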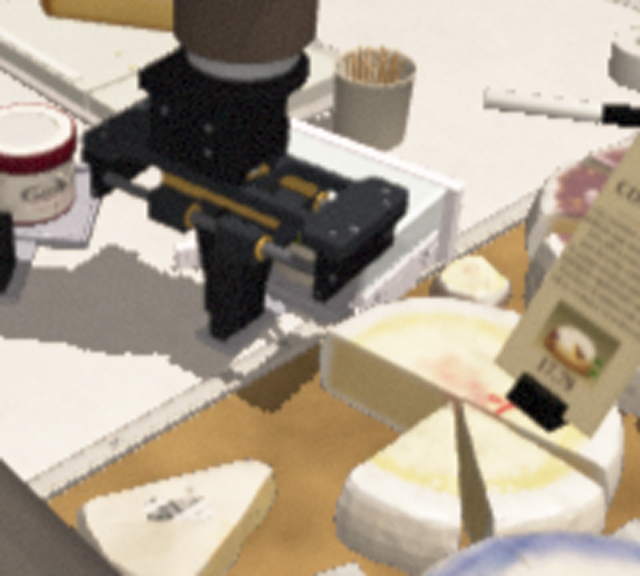

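The gripper hides the hood's inside in this view, but the jar and its tray are undisturbed. Releasing and rising.

Emit:
arm_command(motion=[[50,0,0,0,0,0,0],[50,0,0,0,0,0,0],[50,0,0,0,0,0,0],[50,0,0,0,0,0,0],[50,0,0,0,0,0,0],[50,-2,0,0,0,0,0],[50,0,0,-10,0,0,0],[50,0,0,-20,0,0,0]])

```text
time_s: 9.2
tcp_pos: [0.5909, 0.3123, 0.0528]
ee_rot: [[0.983, 0.181, -0.003], [0.181, -0.983, -0.002], [-0.003, 0.002, -1.0]]
wrist_force: [0.3, 1.1, 0.0]
gripper_width: 0.571
gripper_force: 0.0
```

Emit:
arm_command(motion=[[50,0,0,-30,0,0,0],[50,0,0,-40,0,0,0],[50,-10,0,-40,0,0,0],[50,-40,-20,-10,0,0,0],[50,-40,-40,0,0,0,0],[50,-40,-40,0,0,0,0],[50,-20,-45,0,0,0,0],[50,0,-45,0,0,0,0]])

```text
time_s: 10.0
tcp_pos: [0.4181, 0.466, 0.1759]
ee_rot: [[0.983, 0.183, 0.0], [0.183, -0.983, 0.001], [0.001, -0.001, -1.0]]
wrist_force: [0.6, 0.8, 1.3]
gripper_width: 0.576
gripper_force: 0.0
```

```bash
python3 - <<'E'
from h import *
st()
a=capture("top")[98:298,195:395,::-1]
cv2.imwrite("pics/crop4.png",cv2.resize(a,(600,600),interpolation=cv2.INTER_CUBIC))
im=capture("scene")[140:320,270:470,::-1]
cv2.imwrite("pics/crop5.png",cv2.resize(im,(640,576),interpolation=cv2.INTER_CUBIC))
E
```

```text
tcp hood frame mm -235.38337302187023 182.49768530519245 0.17593618769342045 yaw 10.560493534581603 F [0.6 0.8 1.3] M [ 0.06 -0.18 -0.04] 10.0
```

View pics/crop4.png

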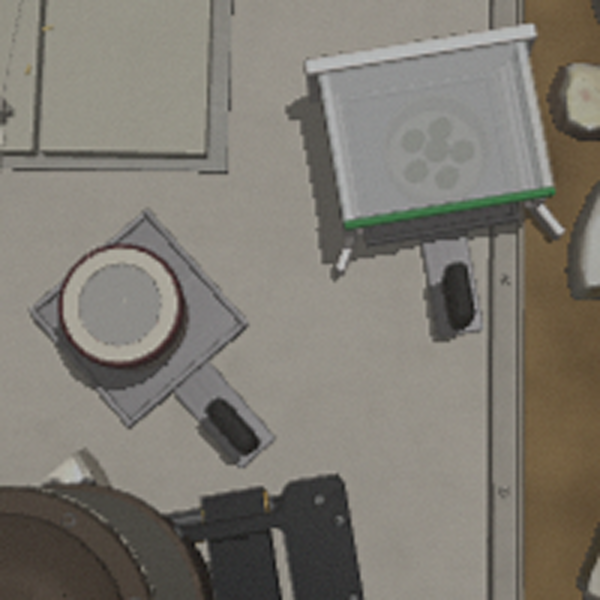

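View pics/crop5.png

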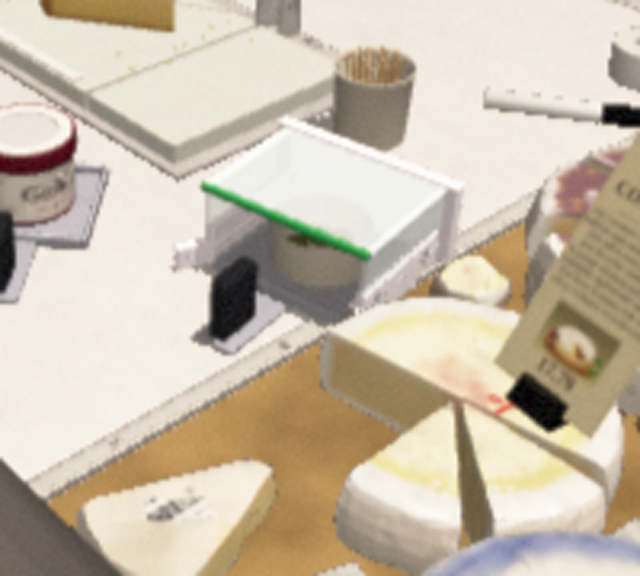

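The top view shows the grip top at (458,296), the tray's rear rim just outside the green edge at about (365,248)-(522,222), and the dish upright under the roof near (435,150). The jar tray is unmoved. Now a numeric check that the tray is home.

```bash
python3 - <<'E'
from h import *
y=np.radians(10.4);H=np.array([.6826,.329]);ax=np.array([np.cos(y),np.sin(y)]);ay=np.array([-ax[1],ax[0]])
f=lambda u,v,z:((cp(u,v,z)[:2]-H)@np.c_[ax,ay]*1e3).round(1)
print("grip",f(458,296,.05),"rear rim",f(365,248,.01),f(522,222,.01),"dish",f(435,152,.038),"tongue end",f(463,337,.005))
print("back wall outer, z .066",f(305,68,.066),f(535,32,.066),"front",f(345,225,.066),f(553,190,.066))
E
```

```text
grip [-96.8   2.7] rear rim [-50.7  52.1] [-50.6 -50. ] dish [-2.9 -0.3] tongue end [-1.17e+02 -1.00e-01]
back wall outer, z .066 [55.4 71.7] [ 54.7 -71.3] front [-45.3  63.6] [-44.8 -63.7]
```

The rear rim reads -50.6 mm against -50 expected, and the pushing contact agrees, so the tray is home. The robot is clear, so I'm handing in.

```bash
python3 -c "from station import *;print(finish_job())"
```

```text
the job is handed in; nothing more can be done
None
```

The olive tray is fully home against the back of the hood (within about 1 mm by the camera) with its dish upright, the gripper is released and clear, the jar tray was left where it stood, and the job was handed in at about 10 s.

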